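# Close up the driver-bit case

## Task

The black driver-bit case stands open on the bench with its bit rack tilted up. Using only pushes of the fingertips, first tip the rack back down flat into the case, and then tip the lid over and push it fully shut. Nothing is to be picked up: do not lift the case or shove it from its place, do not let the lid slam, and leave everything else on the bench where it lies.

Things in the scene. Friction and masses are not known exactly. Their poses are not given: they have to be found in the camera images.
- case: Open case: loose black plastic tray 120 (x) by 160 (y) by 32 mm high, walls 5 mm, about 0.5 to 0.85 kg, lying on the bench. Origin: centre of its underside; z up, -x its front (roughly towards the robot), +x its back, where the lid is hinged. It carries rack and lid; their stiff hinges hold them where they are left and yield to 1 to 2 N at the free edge.
- rack (a joint): Bit rack's angle, rad: 0 flat in the case, 1.5 the most; starts at 1.1 to 1.45. Grey plate 80 by 130 by 9 mm with eight steel bits on its upper face. Hinge along the case's y at x = -45, z = 18 mm of the case. Tilted up, the face with the bits looks to the front; it goes down by pushing that face to the back (+x) and down.
- rack_edge (a point): Middle of the rack's free edge, on the face with the bits: 80 mm from the hinge, 8 mm above the hinge line when flat (then at x = +35, z = 26 mm of the case).
- lid (a joint): Lid's angle, rad: 0 shut, 1.57 upright, more leaning out over the back, at most 2.1; starts at 1.7 to 2.0. Black frame with a clear pane, 120 by 160 by 8 mm. Hinge along the case's y at x = +60, z = 32 mm of the case, in the plane of the lid's inner face. It shuts by pushing its outer (back) face to the front (-x), over and down.
- lid_edge (a point): Middle of the lid's free edge, on the outer face: 120 mm from the hinge, 8 mm from the inner face (shut: x = -60, z = 40 mm of the case).
- casting_a: Bystander: white casting with three stub arms, about 45 by 58 mm, 40 mm high, beside the case. Origin: centre of its underside.
- casting_b: Bystander: grey casting of the same shape, on the other side of the case. Origin: centre of its underside.
- driver: Bystander: screwdriver 150 mm long, lying in front of the case. Origin: centre of its underside; it lies along its x.
- tin: Bystander: small flat closed tin 55 by 85 by 22 mm, lying behind the case. Origin: centre of its underside.
- knife: Bystander: yellow craft knife 130 by 22 by 12 mm, lying to the left. Origin: centre of its underside.
- hammer: Bystander: hammer 260 mm long, lying to the right. Origin: centre of its underside; it lies along its x.
- glue: Bystander: closed jar 52 mm across and 75 mm high, standing to the left. Origin: centre of its underside.
There are look-alikes about, which are no part of the job. What is shaped like the case but green is not meant.

How it is judged:
By the outcome, as a careful person would: the job done as asked, in the order asked, and still so for the second after the job is handed in, with the robot touching nothing.
It also fails if it takes over 54 s, if anything falls off the work surface, if the arm or the gripper's body presses on something with over 40 N, if the wrist force passes 120 N, or if a joint passes its speed limit or range.

## Robot

A 6-joint arm with a two-finger parallel gripper is mounted at the origin on the work surface. World frame = base frame: x ahead of the robot, y to its left, z up, the work surface at z = 0. Lengths are in m, angles in rad, forces in N, time in s.
With the tool pointing down it reaches from about 0.25 to 0.775 m from the base axis. Payload 4 kg.
Tool frame: the origin (TCP) lies on the centre line of the jaws, within the pads' length; the fingertips stand 25 mm ahead of it and the grasp point (between the pads) lies 6 mm ahead of it; z points along the fingers, y is the line along which they close (so a half turn about z gives the same grasp; the last joint's range is limited). The gripper opens to 94 mm and grips with 3 to 60 N. Pads are 16 mm wide; open, the fingers measure 119 mm over their backs; the gripper's body (75 mm by 177 mm) begins 78 mm behind the grasp point.
Start: joints at [-1.381, 0.087, 1.371, -0, 1.684, -0.103], TCP at [0.159, -0.527, 0.231] pointing down, gripper open.
Joint ranges: [-3.1, 3.1], [-0.76, 2.03], [0.27, 2.55], [-1.08, 4.22], [0.17, 2.65], [-2.57, 2.57]. Speed limits (rad/s): [2.79, 2.79, 3.14, 3.14, 3.14, 3.14].

## Interface

Orientations are given as [roll, pitch, yaw] about the fixed x, y, z axes, in that order (R = Rz(yaw) Ry(pitch) Rx(roll)).
In Python, from bench import sensors, optics, ticket gives the robot as it stands.
- The arm moves only by the tool send_rows, never from a script. Its argument "rows" is a list of rows, each a list of 6 numbers: the shift along the world's x, y, z in mm, then the turn, a rotation vector about the world's x, y, z in rad. In form: [[x, y, z, wx, wy, wz], ...]. A call has 1 to 8 rows; each row shifts and turns the commanded pose from where the row before left it; what a row does not reach is not made up. A row lasts 1/12 s, in which the tool goes at most 41.7 mm and 7.16 degrees, less where a joint would pass 70% of its speed; a pose out of reach is approached as far as the arm can. A call is refused whole if a number of a shift passes 41.7 or a number of a turn 0.125, either way. A call with a gripper value outside its range is refused whole. "grip" is the finger opening in mm, from 0 to 94, set as the call begins (left out, the last holds). The fingers move at their own pace and stop on an object; the grip force is fixed at half the most. Time passes only in rows, so rows that do not move let the fingers close. It gives the time, the measured TCP pose, the force, the opening and the grip force at its end, in the units of the state.
- sensors.get_obs(): the state, without advancing time (a new reading comes with each control period).
- optics.snapshot(name): name is "scene" or "top" or "wrist"; returns the picture (384x512x3 uint8, red, green, blue); there is no depth.
- optics.camera_model(name): a dict with "vertical_fov" (degrees; the focal length in pixels is half the picture's height over the tangent of half this angle, whatever the lens; pixels are square), "cx", "cy" (the principal point, pixels), "k1" (the pictures are not rectified: a ray, as slopes to the right and down, at radius r is drawn at 1 + k1 r^2 times it, then the intrinsics apply), "R" (3x3) and "t" (3): a world point X has camera coordinates R X + t. Camera axes: x right, y down, z forward; pixel columns grow to the right and rows downward; lengths in m; the calibration is good to about 2 mm. A picture is of the moment at which its call begins: read the wrist's pose just before it. camera_model takes no time and is no camera call; for the wrist camera it gives the pose at the moment of the call.
- ticket.close_job(): hands the job in; it is judged then, once.
The state is a dict: "time": time; "joint_positions": joint angles; "qvel": joint speeds; "joint_torque": joint torques, N m; "tool_pos": TCP position; "ee_rot": TCP orientation; "wrist_force": force on the tool from outside, world axes, zero at the start; "wrist_torque": the same for the moment, N m; "width": finger opening in m; "finger_force": force on a finger pad.
Only numpy, scipy, OpenCV 4.12 (cv2) and the standard library are available. Lean on these libraries where they do the work, as an engineer would, in place of code of your own. Each camera call takes 0.05 s, during which the arm holds its last target. There are 200 camera calls.

## Working session

There is one attempt and no reset: what is moved stays moved. The work goes in short steps, Python scripts to look and compute and a tool call to move; the robot and the scene stay as the last step left them, time stands still between calls to the robot, and variables do not carry over. Pictures are saved under pics/ and viewed, at most 10 in all, crops included, and the job is handed in when it is done.

Besides the shell and the picture viewer there is one more tool, called after "Call:" in YAML: its name, and indented under it one key for each argument. send_rows: Moves the arm, as the interface text tells. Its arguments: {"type":"object","properties":{"rows":{"type":"array"},"grip":{"type":"number"}},"required":["rows"]}

```bash
mkdir -p pics
python3 - <<'E'
from bench import sensors, optics
import cv2,json
for n in("scene","top"):
    cv2.imwrite(f"pics/{n}0.png",cv2.resize(optics.snapshot(n)[:,:,::-1],(800,600),interpolation=cv2.INTER_CUBIC))
    print(n,optics.camera_model(n))
print(sensors.get_obs())
E
```

```text
scene {'vertical_fov': 46.236421379846135, 'cx': 254.30786209492163, 'cy': 187.20099380662123, 'k1': -0.030303060158652733, 'R': array([[ 0.76454603,  0.6444423 , -0.01278603],
       [ 0.44297093, -0.53972992, -0.71586896],
       [-0.46823724,  0.54165093, -0.69811758]]), 't': array([-0.42116722, -0.190067  ,  1.81219138])}
top {'vertical_fov': 45.34745250323914, 'cx': 253.8279817635059, 'cy': 190.97412318141073, 'k1': -0.08911185199684764, 'R': array([[ 0.01852039, -0.99982743, -0.00144927],
       [-0.99669435, -0.01834764, -0.07914382],
       [ 0.07910357,  0.00291025, -0.99686215]]), 't': array([-0.02274575,  0.5601784 ,  1.24673734])}
{'time': 0.1, 'joint_positions': array([-1.38110312e+00,  8.79066134e-02,  1.37209762e+00,  6.08821500e-06,
        1.68360180e+00, -1.03105713e-01]), 'qvel': array([ 0.00029003, -0.00186569, -0.0040403 , -0.00041676,  0.00040869,
        0.00082272]), 'joint_torque': array([ 2.04790151e-03, -3.41252661e+01, -3.03300655e+01,  7.19840568e-02,
        3.04665836e-02, -1.02184199e-04]), 'tool_pos': array([ 0.15865851, -0.52615505,  0.22941002]), 'ee_rot': array([-3.13959059e+00, -2.13242253e-04,  2.92799390e-01]), 'wrist_force': array([ 0.23431662,  0.37088634, -0.03457816]), 'wrist_torque': array([ 0.03180687, -0.02785323, -0.0079591 ]), 'finger_force': 0.0, 'width': 0.09418016882666082}
```

View pics/scene0.png

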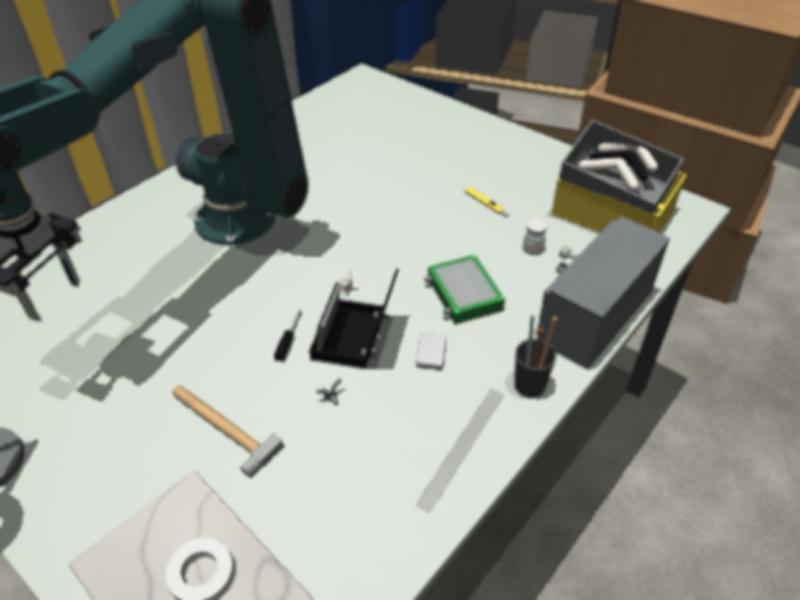

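View pics/top0.png

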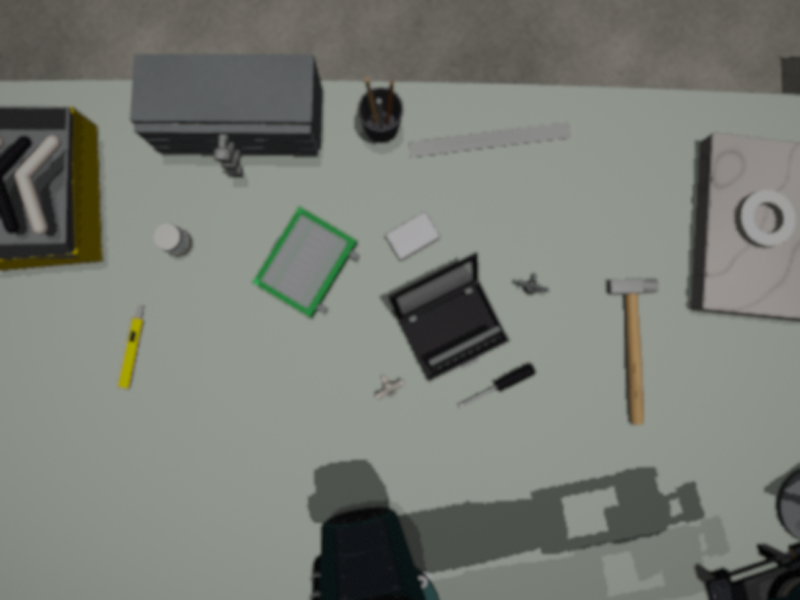

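The scene view shows the black case (about 350,325) with its rack and lid up. In the top view it is around (450,325), yawed about 25°, with the driver in front and the tin behind. Next I'll take enlarged crops.

```bash
cat > h.py <<'E'
from bench import sensors, optics
import numpy as np, cv2
def K(n):
    m=optics.camera_model(n); f=192/np.tan(np.radians(m['vertical_fov']/2)); return m,f
def proj(n,P):
    m,f=K(n); c=np.atleast_2d(P)@m['R'].T+m['t']; s=c[:,:2]/c[:,2:]
    s=s*(1+m['k1']*(s**2).sum(1,keepdims=True)); return s*f+[m['cx'],m['cy']]
def ray(n,uv,z):
    m,f=K(n); d=(np.array(uv,float)-[m['cx'],m['cy']])/f; s=d.copy()
    for _ in range(20): s=d/(1+m['k1']*(s**2).sum())
    w=m['R'].T@np.r_[s,1]; o=-m['R'].T@m['t']; return o+w*(z-o[2])/w[2]
def crop(n,x0,y0,w,h,k,name):
    im=optics.snapshot(n)[y0:y0+h,x0:x0+w,::-1]
    cv2.imwrite(name,cv2.resize(im,None,fx=k,fy=k,interpolation=cv2.INTER_CUBIC))
E
python3 - <<'E'
from h import *
crop("top",235,155,120,100,6,"pics/t1.png")
crop("scene",165,160,130,105,6,"pics/s1.png")
E
```

```text
(no output)
```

View pics/t1.png

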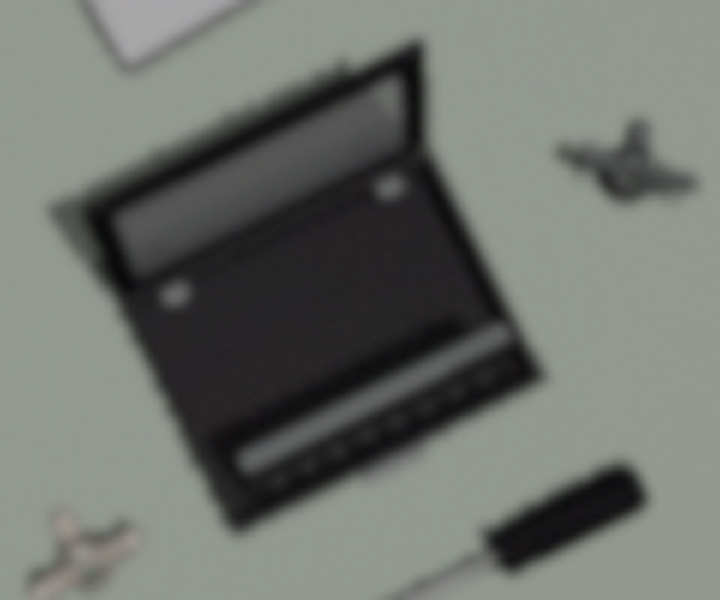

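View pics/s1.png

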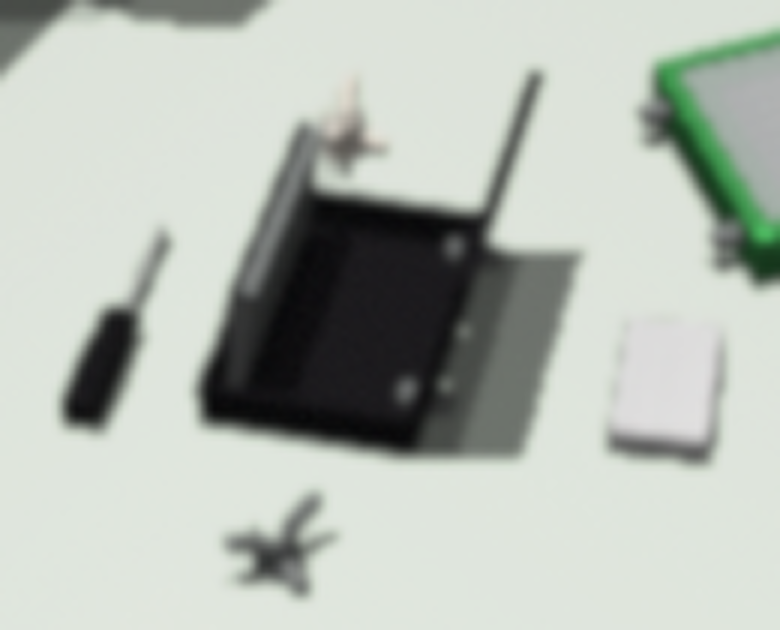

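The top crop shows the rim corners at (545,375), (237,532), (425,152) and (118,285). The lid's free edge runs (420,42)–(92,208) and the rack's free edge (248,475)–(510,342). In the scene crop the lid tip is at (537,72), the rack edge runs (303,125)–(246,292), and the case's bottom corners are at (205,425) and (412,458).

```bash
cat >> h.py <<'E'
def c2w(p,P):
    x,y,a=p[:3]; P=np.atleast_2d(P); c,s=np.cos(a),np.sin(a)
    return np.c_[x+c*P[:,0]-s*P[:,1], y+s*P[:,0]+c*P[:,1], P[:,2]]
def rack(th,y,r=.08,h=.008): return [-.045+r*np.cos(th)-h*np.sin(th),y,.018+r*np.sin(th)+h*np.cos(th)]
def lid(th,y,r=.12,h=.008): return [.06-r*np.cos(th)+h*np.sin(th),y,.032+r*np.sin(th)+h*np.cos(th)]
E
python3 - <<'E'
from h import *
from scipy.optimize import least_squares
T=lambda u,v:(235+u/6-.4,155+v/6-.4)
S=lambda u,v:(165+u/6-.4,160+v/6-.4)
X,Y=.06,.08
def pts(p):
    r,l=p[3:]
    return [("top",T(545,375),[-X,-Y,.032]),("top",T(237,532),[-X,Y,.032]),("top",T(425,152),[X,-Y,.032]),("top",T(118,285),[X,Y,.032]),
    ("top",T(420,42),lid(l,-Y)),("top",T(92,208),lid(l,Y)),("top",T(248,475),rack(r,.065)),("top",T(510,342),rack(r,-.065)),
    ("scene",S(537,72),lid(l,Y,h=.004)),("scene",S(303,125),rack(r,.065)),("scene",S(246,292),rack(r,-.065)),
    ("scene",S(205,425),[-X,-Y,0]),("scene",S(412,458),[X,-Y,0])]
def res(p):
    return np.concatenate([proj(n,c2w(p,P))[0]-uv for n,uv,P in pts(p)])
s=least_squares(res,[.5,-.1,-.45,1.2,1.8],loss='soft_l1',x_scale=[.01,.01,.1,.1,.1])
print(s.x.round(4)); print(s.fun.reshape(-1,2).round(1) if 0 else res(s.x).reshape(-1,2).round(1))
np.save("p.npy",s.x); p=s.x
print("rack edge",c2w(p,rack(p[3],0)),"lid edge",c2w(p,lid(p[4],0)))
for nm,P in dict(tin=ray("top",(412*.64,236*.64),.022),drv0=ray("top",(460*.64,405*.64),.01),drv1=ray("top",(535*.64,368*.64),.02),ca=ray("top",(388*.64,388*.64),.02),cb=ray("top",(530*.64,286*.64),.02),green=ray("top",(355*.64,243*.64),.03)).items():
    c,q=np.cos(p[2]),np.sin(p[2]); d=P[:2]-p[:2]; print(nm,P.round(3),"case",(c*d[0]+q*d[1]).round(3),(-q*d[0]+c*d[1]).round(3))
E
```

```text
[ 0.5074 -0.1122  0.4762  1.3609  1.7918]
[[ 0.5  0.4]
 [-0.6  0.3]
 [ 0.8 -1.7]
 [-0.2  1.9]
 [ 0.7 -0.4]
 [-2.   0.1]
 [-0.2 -0.2]
 [ 1.  -0.4]
 [-0.3 -0.6]
 [ 0.9 -0.6]
 [-1.3 -0.5]
 [-0.1 -0. ]
 [ 0.9  0.5]]
rack edge [[ 0.47528    -0.12881816  0.09791114]] lid edge [[ 0.59105113 -0.06910079  0.14732806]]
tin [ 0.672 -0.038  0.022] case 0.181 -0.009
drv0 [ 0.375 -0.128  0.01 ] case -0.125 0.047
drv1 [ 0.442 -0.259  0.02 ] case -0.125 -0.1
ca [ 0.403 -0.     0.02 ] case -0.042 0.148
cb [ 0.587 -0.249  0.02 ] case 0.008 -0.158
green [0.657 0.063 0.03 ] case 0.213 0.087
```

Call:
send_rows:
  rows:
    - [25, 34, 0, 0, 0, 0.03]
    - [25, 34, 0, 0, 0, 0.03]
    - [25, 34, 0, 0, 0, 0.03]
    - [25, 34, 0, 0, 0, 0.03]
    - [25, 34, 0, 0, 0, 0.03]
    - [25, 34, 0, 0, 0, 0.033]
    - [25, 34, 0, 0, 0, 0]
    - [25, 34, 0, 0, 0, 0]
  grip: 0

```text
time: 0.87
tool_pos: [0.3568, -0.2562, 0.2305]
ee_rot: [3.141, -0.0, 0.475]
wrist_force: [0.4, -0.7, 0.2]
width: 0.0441
finger_force: 0.0
```

Call:
send_rows:
  rows:
    - [20, 28, 0, 0, 0, 0]
    - [20, 28, 0, 0, 0, 0]
    - [20, 28, 0, 0, 0, 0]
    - [17, 21, 0, 0, 0, 0]
    - [0, 0, -20, 0, 0, 0]
    - [0, 0, -20, 0, 0, 0]
    - [0, 0, -20, 0, 0, 0]
    - [0, 0, 0, 0, 0, 0]

```text
time: 1.53
tool_pos: [0.4309, -0.1515, 0.1659]
ee_rot: [-3.135, 0.005, 0.477]
wrist_force: [-0.3, -0.5, -0.2]
width: 0.0004
finger_force: 0.0
```

```bash
cat >> h.py <<'E'
def w2c(p,P):
    d=np.array(P)-[p[0],p[1],0]; c,s=np.cos(p[2]),np.sin(p[2]); return np.array([c*d[0]+s*d[1],-s*d[0]+c*d[1],d[2]])
def st(p=None):
    p=np.load("p.npy") if p is None else p; o=sensors.get_obs()
    print(o['time'],o['tool_pos'].round(4),o['ee_rot'].round(3),'case',w2c(p,o['tool_pos']).round(4),'F',o['wrist_force'].round(1),o['width'])
def rows(p,start,path):  # path of TCP targets in case frame -> rows mm
    w=c2w(p,path); d=np.diff(np.vstack([start,w]),axis=0)*1000; print(d.round(0).astype(int).tolist()); print('sum',d.sum(0).round(1))
E
python3 -c "
from h import *
st()
p=np.load('p.npy');o=sensors.get_obs()
P=[]
for th in np.r_[1.36,np.arange(1.28,-0.01,-.08),-.03]:
    q=rack(th,0,r=.072-.012*(1-max(th,0)/1.36)); P.append([q[0]-.008,0,q[2]+.025])
P=np.array(P);print(P.round(3).tolist())
rows(p,o['tool_pos'],P)
"
```

```text
1.5333 [ 0.4309 -0.1515  0.1659] [-3.135  0.005  0.477] case [-0.086   0.0002  0.1659] F [-0.3 -0.5 -0.2] 0.0003789977981392615
[[-0.046, 0.0, 0.115], [-0.04, 0.0, 0.114], [-0.035, 0.0, 0.112], [-0.03, 0.0, 0.109], [-0.025, 0.0, 0.107], [-0.02, 0.0, 0.104], [-0.016, 0.0, 0.1], [-0.012, 0.0, 0.097], [-0.008, 0.0, 0.093], [-0.005, 0.0, 0.089], [-0.002, 0.0, 0.084], [0.0, 0.0, 0.08], [0.002, 0.0, 0.075], [0.004, 0.0, 0.07], [0.005, 0.0, 0.066], [0.006, 0.0, 0.061], [0.007, 0.0, 0.056], [0.007, 0.0, 0.051], [0.007, 0.0, 0.049]]
[[36, 18, -51], [5, 3, -1], [5, 2, -2], [5, 2, -2], [4, 2, -3], [4, 2, -3], [4, 2, -3], [4, 2, -4], [3, 2, -4], [3, 1, -4], [3, 1, -4], [2, 1, -5], [2, 1, -5], [2, 1, -5], [1, 1, -5], [1, 0, -5], [0, 0, -5], [0, 0, -5], [0, 0, -2]]
sum [  82.9   42.6 -116.7]
```

Call:
send_rows:
  rows:
    - [0, 0, -17, 0, 0, 0]
    - [0, 0, -17, 0, 0, 0]
    - [0, 0, -17, 0, 0, 0]
    - [9, 4.5, 0, 0, 0, 0]
    - [9, 4.5, 0, 0, 0, 0]
    - [6, 3, 0, 0, 0, 0]
    - [6, 3, 0, 0, 0, 0]
    - [0, 0, 0, 0, 0, 0]

```text
time: 2.2
tool_pos: [0.4653, -0.1377, 0.121]
ee_rot: [3.14, -0.002, 0.477]
wrist_force: [0.0, 0.9, -0.8]
width: 0.0003
finger_force: 0.0
```

Call:
send_rows:
  rows:
    - [4, 2, 0, 0, 0, 0]
    - [4, 2, 0, 0, 0, 0]
    - [4, 2, -1, 0, 0, 0]
    - [4, 2, -2, 0, 0, 0]
    - [4, 2, -2, 0, 0, 0]
    - [0, 0, 0, 0, 0, 0]

```text
time: 2.7
tool_pos: [0.4837, -0.1276, 0.114]
ee_rot: [-3.141, -0.0, 0.476]
wrist_force: [-0.9, -1.0, -0.1]
width: 0.0002
finger_force: 0.0
```

```bash
python3 -c "
from h import *
st()
crop('scene',165,160,130,105,6,'pics/s2.png')"
```

```text
2.7 [ 0.4837 -0.1276  0.114 ] [-3.141 -0.     0.476] case [-0.0281 -0.0028  0.114 ] F [-0.9 -1.  -0.1] 0.00021424762238313544
```

View pics/s2.png

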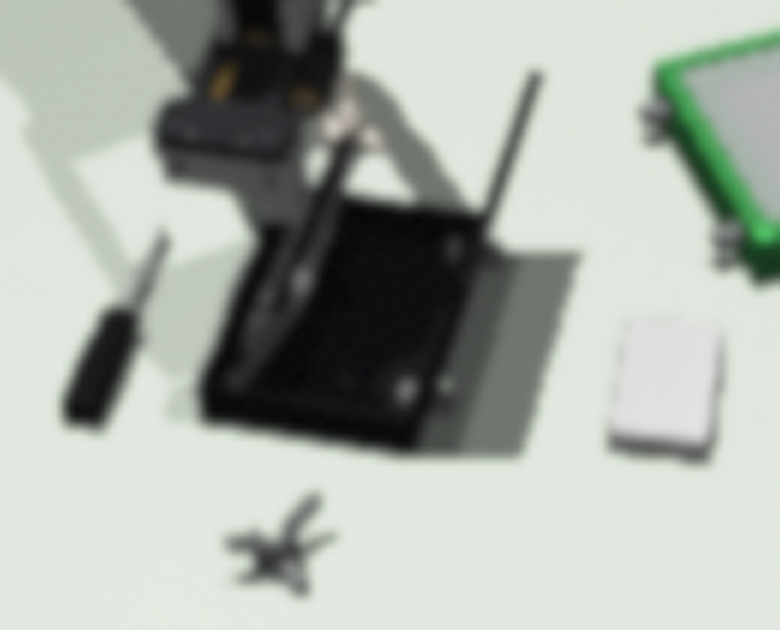

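The rack has come down to about 1.1 rad, and the case corner is still at (205,425). Continuing the arc.

Call:
send_rows:
  rows:
    - [3, 1.5, -5, 0, 0, 0]
    - [4, 2, -4, 0, 0, 0]
    - [4, 2, -4, 0, 0, 0]
    - [4, 2, -4, 0, 0, 0]
    - [3, 1.5, -4, 0, 0, 0]
    - [3, 1.5, -4, 0, 0, 0]
    - [3, 1, -4, 0, 0, 0]
    - [2, 1, -5, 0, 0, 0]

```text
time: 3.42
tool_pos: [0.5098, -0.1153, 0.0802]
ee_rot: [3.141, -0.0, 0.476]
wrist_force: [-0.1, 0.2, 1.1]
width: 0.0004
finger_force: 0.3
```

Call:
send_rows:
  rows:
    - [2, 1, -5, 0, 0, 0]
    - [2, 1, -5, 0, 0, 0]
    - [1, 0.5, -5, 0, 0, 0]
    - [1, 0.5, -5, 0, 0, 0]
    - [0, 0, -5, 0, 0, 0]
    - [0, 0, -4, 0, 0, 0]
    - [0, 0, -2, 0, 0, 0]
    - [0, 0, 0, 0, 0, 0]

```text
time: 4.08
tool_pos: [0.5146, -0.1125, 0.0487]
ee_rot: [-3.141, 0.001, 0.476]
wrist_force: [0.5, -0.1, 0.5]
width: 0.0004
finger_force: 0.0
```

```bash
python3 -c "
from h import *
st()"
```

```text
4.0833 [ 0.5146 -0.1125  0.0487] [-3.141e+00  1.000e-03  4.760e-01] case [ 0.0063 -0.0035  0.0487] F [ 0.5 -0.1  0.5] 0.00036870574451424847
```

Call:
send_rows:
  rows:
    - [0, 0, -1, 0, 0, 0]
    - [0, 0, -1, 0, 0, 0]
    - [0, 0, 0, 0, 0, 0]

```text
time: 4.33
tool_pos: [0.5152, -0.1126, 0.0475]
ee_rot: [3.141, 0.0, 0.476]
wrist_force: [0.2, -0.8, 0.6]
width: 0.0005
finger_force: 0.0
```

```bash
python3 -c "
from h import *
st()
crop('scene',165,160,130,105,6,'pics/s3.png')"
```

```text
4.3333 [ 0.5152 -0.1126  0.0475] [3.141 0.    0.476] case [ 0.0067 -0.0039  0.0475] F [ 0.2 -0.8  0.6] 0.00046567906225863535
```

View pics/s3.png

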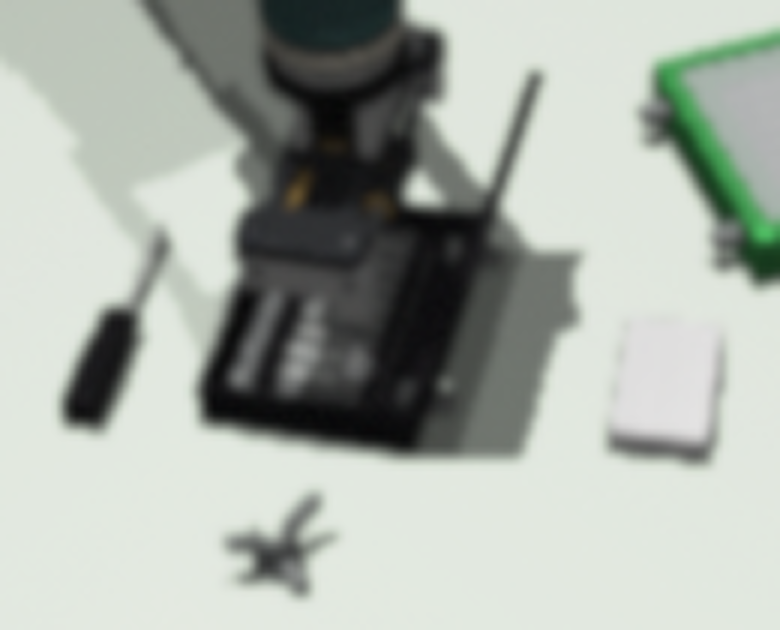

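Call:
send_rows:
  rows:
    - [0, 0, -1, 0, 0, 0]
    - [0, 0, -1, 0, 0, 0]
    - [0, 0, 0, 0, 0, 0]

```text
time: 4.63
tool_pos: [0.5154, -0.1126, 0.0467]
ee_rot: [3.141, -0.0, 0.476]
wrist_force: [-1.1, 0.4, 5.7]
width: 0.0005
finger_force: 2.7
```

Call:
send_rows:
  rows:
    - [0, 0, -1, 0, 0, 0]
    - [0, 0, -1, 0, 0, 0]
    - [0, 0, 0, 0, 0, 0]

```text
time: 4.88
tool_pos: [0.5155, -0.1127, 0.0466]
ee_rot: [3.141, -0.001, 0.476]
wrist_force: [-5.4, 2.5, 12.8]
width: 0.0005
finger_force: 6.8
```

Firm stop reached, with Fz rising and z fixed, so the rack is flat. Retracting straight up and moving over behind the lid.

Call:
send_rows:
  rows:
    - [0, 0, 5, 0, 0, 0]
    - [0, 0, 10, 0, 0, 0]
    - [0, 0, 25, 0, 0, 0]
    - [0, 0, 30, 0, 0, 0]
    - [0, 0, 30, 0, 0, 0]
    - [0, 0, 30, 0, 0, 0]
    - [0, 0, 30, 0, 0, 0]
    - [0, 0, 0, 0, 0, 0]

```text
time: 5.55
tool_pos: [0.5184, -0.1136, 0.2116]
ee_rot: [3.132, -0.01, 0.476]
wrist_force: [0.4, -0.0, 1.6]
width: 0.0005
finger_force: 0.0
```

Call:
send_rows:
  rows:
    - [20, 10, 0, 0, 0, 0]
    - [20, 10, 0, 0, 0, 0]
    - [20, 10, 0, 0, 0, 0]
    - [20, 11, 0, 0, 0, 0]
    - [20, 11, 0, 0, 0, 0]
    - [18, 9, 0, 0, 0, 0]
    - [0, 0, 0, 0, 0, 0]

```text
time: 6.13
tool_pos: [0.6351, -0.0497, 0.2018]
ee_rot: [-3.14, 0.0, 0.478]
wrist_force: [-0.3, -0.7, -0.7]
width: 0.0004
finger_force: 0.0
```

```bash
python3 -c "
from h import *
st()
im=[cv2.resize(optics.snapshot(n)[y:y+100,x:x+100,::-1],None,fx=4,fy=4,interpolation=cv2.INTER_CUBIC) for n,x,y in(('scene',185,155),('top',235,155))]
cv2.imwrite('pics/b1.png',np.hstack(im))
p=np.load('p.npy');o=sensors.get_obs()
print(c2w(p,[[.135,-.004,.16],[.102,-.004,.165]]))
P=[]
for th in np.r_[1.57:0:-.08,0]:
    q=lid(th,0,r=.108); P.append([q[0]+.008,-.004,q[2]+.025])
print(np.round(P,3).tolist()); rows(p,o['tool_pos'],P)
"
```

```text
6.1333 [ 0.6351 -0.0497  0.2018] [-3.14   0.     0.478] case [ 0.1422 -0.003   0.2018] F [-0.3 -0.7 -0.7] 0.00042826513660960107
[[ 0.62922577 -0.05391024  0.16      ]
 [ 0.59989763 -0.06903836  0.165     ]]
[[0.076, -0.004, 0.165], [0.067, -0.004, 0.165], [0.059, -0.004, 0.165], [0.05, -0.004, 0.164], [0.042, -0.004, 0.162], [0.033, -0.004, 0.16], [0.025, -0.004, 0.156], [0.017, -0.004, 0.153], [0.01, -0.004, 0.148], [0.003, -0.004, 0.143], [-0.004, -0.004, 0.138], [-0.01, -0.004, 0.132], [-0.016, -0.004, 0.125], [-0.021, -0.004, 0.119], [-0.026, -0.004, 0.111], [-0.03, -0.004, 0.104], [-0.033, -0.004, 0.096], [-0.036, -0.004, 0.087], [-0.038, -0.004, 0.079], [-0.039, -0.004, 0.07], [-0.04, -0.004, 0.065]]
[[-56, -30, -37], [-8, -4, 0], [-8, -4, 0], [-8, -4, -1], [-8, -4, -2], [-7, -4, -2], [-7, -4, -3], [-7, -4, -4], [-7, -3, -4], [-6, -3, -5], [-6, -3, -5], [-6, -3, -6], [-5, -3, -6], [-5, -2, -7], [-4, -2, -7], [-4, -2, -8], [-3, -2, -8], [-2, -1, -8], [-2, -1, -8], [-1, -1, -9], [0, 0, -5]]
sum [-159.2  -82.8 -137.4]
```

View pics/b1.png

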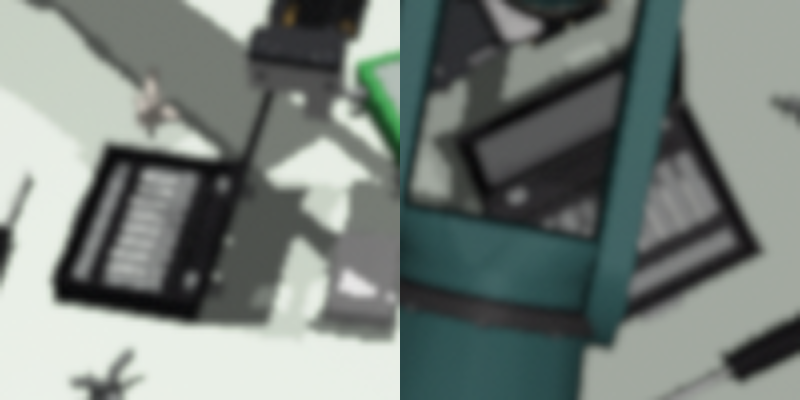

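The rack lies flat in the case (at about 130,225 in the left view) and the gripper is behind the lid. Lowering, then making contact.

Call:
send_rows:
  rows:
    - [0, 0, -13, 0, 0, 0]
    - [0, 0, -13, 0, 0, 0]
    - [0, 0, -13, 0, 0, 0]
    - [-10, -5, 0, 0, 0, 0]
    - [-8, -4, 0, 0, 0, 0]
    - [-5, -3, 0, 0, 0, 0]
    - [-4, -2, 0, 0, 0, 0]
    - [-4, -2, 0, 0, 0, 0]

```text
time: 6.9
tool_pos: [0.602, -0.068, 0.165]
ee_rot: [3.141, -0.001, 0.475]
wrist_force: [1.0, 0.2, 0.4]
width: 0.0005
finger_force: 0.6
```

Call:
send_rows:
  rows:
    - [-4, -2, 0, 0, 0, 0]
    - [-4, -2, 0, 0, 0, 0]
    - [-4, -2, 0, 0, 0, 0]
    - [-4, -2, 0, 0, 0, 0]
    - [-4, -2, 0, 0, 0, 0]
    - [-4, -2, 0, 0, 0, 0]
    - [0, 0, 0, 0, 0, 0]

```text
time: 7.48
tool_pos: [0.5773, -0.08, 0.1644]
ee_rot: [-3.141, 0.001, 0.475]
wrist_force: [-1.1, 0.2, -0.3]
width: 0.0003
finger_force: 0.0
```

```bash
python3 -c "
from h import *
st()
im=[cv2.resize(optics.snapshot(n)[y:y+100,x:x+100,::-1],None,fx=4,fy=4,interpolation=cv2.INTER_CUBIC) for n,x,y in(('scene',185,155),('top',235,155))]
cv2.imwrite('pics/b2.png',np.hstack(im))"
```

```text
7.4833 [ 0.5773 -0.08    0.1644] [-3.141e+00  1.000e-03  4.750e-01] case [ 0.0769 -0.0034  0.1644] F [-1.1  0.2 -0.3] 0.00029642829529855216
```

View pics/b2.png

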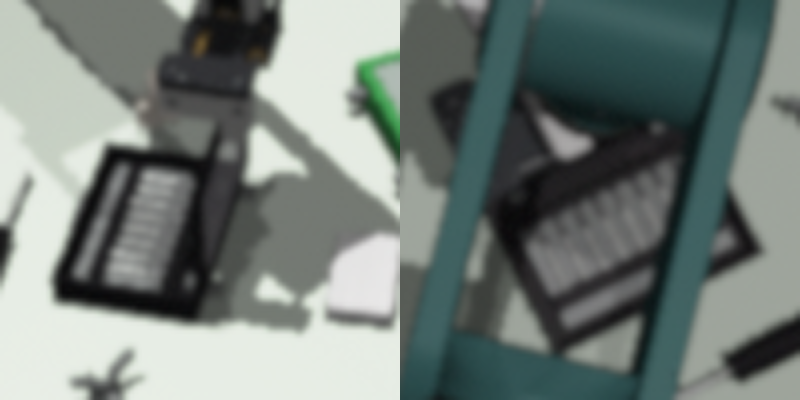

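The lid is now about upright and the case hasn't moved. Following the arc over and down.

Call:
send_rows:
  rows:
    - [-5, -2.5, 0, 0, 0, 0]
    - [-5, -2.5, 0, 0, 0, 0]
    - [-5, -2.5, -0.5, 0, 0, 0]
    - [-5, -2.5, -1, 0, 0, 0]
    - [-4.7, -2.4, -1, 0, 0, 0]
    - [-4.6, -2.4, -1.5, 0, 0, 0]
    - [-4.6, -2.3, -1.5, 0, 0, 0]
    - [-4.5, -2.3, -2, 0, 0, 0]

```text
time: 8.25
tool_pos: [0.5393, -0.0993, 0.157]
ee_rot: [3.141, -0.0, 0.476]
wrist_force: [-0.2, 0.7, -0.0]
width: 0.0004
finger_force: 0.4
```

Call:
send_rows:
  rows:
    - [-4.4, -2.3, -2, 0, 0, 0]
    - [-4.3, -2.2, -2.4, 0, 0, 0]
    - [-4.2, -2.2, -2.6, 0, 0, 0]
    - [-4, -2.1, -2.8, 0, 0, 0]
    - [-4, -2, -3, 0, 0, 0]
    - [-3.8, -2, -3.3, 0, 0, 0]
    - [-3.6, -1.9, -3.5, 0, 0, 0]
    - [-3.4, -1.8, -3.7, 0, 0, 0]

```text
time: 8.92
tool_pos: [0.5076, -0.1156, 0.1333]
ee_rot: [-3.142, 0.0, 0.476]
wrist_force: [0.4, 0.2, 1.5]
width: 0.0004
finger_force: 0.4
```

```bash
python3 -c "
from h import *
st()
im=[cv2.resize(optics.snapshot(n)[y:y+100,x:x+100,::-1],None,fx=4,fy=4,interpolation=cv2.INTER_CUBIC) for n,x,y in(('scene',185,155),('top',235,155))]
cv2.imwrite('pics/b3.png',np.hstack(im))"
```

```text
8.9167 [ 0.5076 -0.1156  0.1333] [-3.142  0.     0.476] case [-0.0014 -0.0031  0.1333] F [0.4 0.2 1.5] 0.00042008031545222763
```

View pics/b3.png

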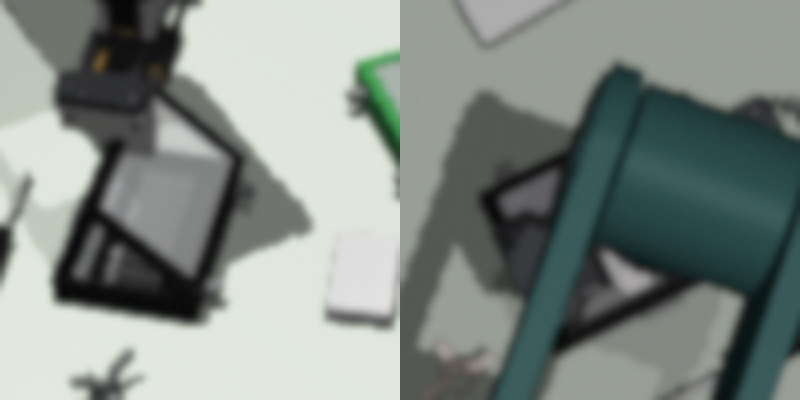

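Call:
send_rows:
  rows:
    - [-3.6, -1.8, -4.0, 0, 0, 0]
    - [-3.4, -1.7, -4.2, 0, 0, 0]
    - [-3.2, -1.6, -4.4, 0, 0, 0]
    - [-3, -1.5, -4.6, 0, 0, 0]
    - [-2.7, -1.4, -4.8, 0, 0, 0]
    - [-2.5, -1.3, -5, 0, 0, 0]
    - [-2.2, -1.1, -5, 0, 0, 0]
    - [-2, -1, -5, 0, 0, 0]

```text
time: 9.68
tool_pos: [0.4852, -0.127, 0.0961]
ee_rot: [-3.142, 0.0, 0.476]
wrist_force: [-0.7, -0.1, 0.7]
width: 0.0007
finger_force: 0.3
```

Call:
send_rows:
  rows:
    - [-2, -1, -5, 0, 0, 0]
    - [-1.5, -0.8, -5, 0, 0, 0]
    - [-1, -0.5, -5, 0, 0, 0]
    - [-1, -0.5, -5, 0, 0, 0]
    - [0, 0, -4, 0, 0, 0]
    - [0, 0, -3, 0, 0, 0]
    - [0, 0, -2, 0, 0, 0]
    - [0, 0, 0, 0, 0, 0]

```text
time: 10.35
tool_pos: [0.4798, -0.1294, 0.0671]
ee_rot: [-3.141, 0.0, 0.476]
wrist_force: [0.8, -0.3, -0.1]
width: 0.0004
finger_force: 0.0
```

```bash
python3 -c "
from h import *
st()"
```

```text
10.35 [ 0.4798 -0.1294  0.0671] [-3.141  0.     0.476] case [-0.0324 -0.0026  0.0671] F [ 0.8 -0.3 -0.1] 0.0004123100040708706
```

Tip z is about 42 mm and shut is 40 mm. Pressing to a firm stop.

Call:
send_rows:
  rows:
    - [0, 0, -1, 0, 0, 0]
    - [0, 0, -1, 0, 0, 0]
    - [0, 0, -1, 0, 0, 0]
    - [0, 0, 0, 0, 0, 0]

```text
time: 10.68
tool_pos: [0.4802, -0.1297, 0.0652]
ee_rot: [3.141, -0.0, 0.476]
wrist_force: [-0.6, 0.4, 3.7]
width: 0.0003
finger_force: 1.5
```

Call:
send_rows:
  rows:
    - [0, 0, -1, 0, 0, 0]
    - [0, 0, -1, 0, 0, 0]
    - [0, 0, 0, 0, 0, 0]

```text
time: 10.93
tool_pos: [0.4802, -0.1297, 0.065]
ee_rot: [3.141, -0.0, 0.476]
wrist_force: [-4.2, 1.8, 12.0]
width: 0.0002
finger_force: 5.8
```

Call:
send_rows:
  rows:
    - [0, 0, -1, 0, 0, 0]
    - [0, 0, -1, 0, 0, 0]
    - [0, 0, 0, 0, 0, 0]

```text
time: 11.18
tool_pos: [0.4803, -0.1297, 0.0648]
ee_rot: [3.141, -0.001, 0.476]
wrist_force: [-7.6, 1.6, 20.3]
width: 0.0007
finger_force: 9.9
```

Call:
send_rows:
  rows:
    - [0, 0, 4, 0, 0, 0]
    - [0, 0, 6, 0, 0, 0]
    - [0, 0, 20, 0, 0, 0]
    - [0, 0, 30, 0, 0, 0]
    - [0, 0, 30, 0, 0, 0]
    - [0, 0, 30, 0, 0, 0]
    - [0, 0, 30, 0, 0, 0]
    - [0, 0, 0, 0, 0, 0]

```text
time: 11.85
tool_pos: [0.4831, -0.1308, 0.2179]
ee_rot: [3.132, -0.009, 0.476]
wrist_force: [0.8, -0.7, 0.5]
width: 0.0004
finger_force: 0.0
```

Call:
send_rows:
  rows:
    - [-15, -30, 0, 0, 0, 0]
    - [-15, -30, 0, 0, 0, 0]
    - [-15, -30, 0, 0, 0, 0]
    - [-15, -30, 0, 0, 0, 0]
    - [-15, -30, 0, 0, 0, 0]
    - [-15, -30, 0, 0, 0, 0]
    - [-15, -30, 0, 0, 0, 0]
    - [0, 0, 0, 0, 0, 0]

```text
time: 12.52
tool_pos: [0.3722, -0.344, 0.2093]
ee_rot: [3.142, 0.003, 0.469]
wrist_force: [-0.2, 0.3, -0.7]
width: 0.0003
finger_force: 0.0
```

```bash
python3 -c "
from h import *
st()
im=[cv2.resize(optics.snapshot(n)[y:y+110,x:x+110,::-1],None,fx=3.6,fy=3.6,interpolation=cv2.INTER_CUBIC) for n,x,y in(('scene',185,155),('top',235,155))]
cv2.imwrite('pics/b4.png',np.hstack(im))"
```

```text
12.5167 [ 0.3722 -0.344   0.2093] [3.142e+00 3.000e-03 4.690e-01] case [-0.2264 -0.1439  0.2093] F [-0.2  0.3 -0.7] 0.0002965877957894238
```

View pics/b4.png

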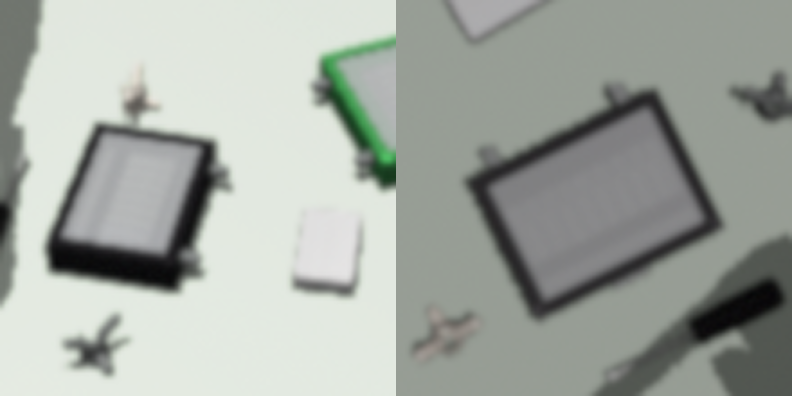

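The case is shut with its lid flush and in its original place. The castings, tin and driver haven't moved.

```bash
python3 -c "
from bench import ticket
print(ticket.close_job())"
```

```text
the job is handed in; nothing more can be done
None
```

The rack was pushed flat first, then the lid was pushed fully shut without slamming; as far as the camera views show, the case and the objects around it stayed in place, and the job was handed in after about 12.6 s of robot time.

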